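# Clear the probe checker and hold the thermometer on its contact pad

### The arm

A 6-joint arm with a two-finger parallel gripper is mounted at the origin on the work surface; the furniture and walls round the work are solid. World frame = base frame: x ahead of the robot, y to its left, z up, the work surface at z = 0. Lengths are in mm, angles in rad, forces in N, time in s.
With the tool pointing down it reaches from about 350 to 775 mm from the base axis. Payload 7.3 kg.
Tool frame: the origin (TCP) lies between the finger pads; the fingertips stand 14 mm ahead of it and the grasp point (between the pads) lies 5 mm behind it; z points along the fingers, y is the line along which they close (so a half turn about z gives the same grasp; the last joint's range is limited). The gripper opens to 92 mm and grips with 3 to 60 N. Pads are 19 mm wide; open, the fingers measure 130 mm over their backs; the gripper's body (75 mm by 190 mm) begins 47 mm behind the grasp point.
Start: joints at [-1.4, 0.342, 1.524, -0, 1.275, -0.146], TCP at [163.574, -498.886, 240.741] pointing down, gripper open.
Joint ranges: [-2.53, 2.53], [-0.77, 2.02], [0.04, 2.7], [-1, 4.14], [0.28, 2.66], [-3.11, 3.11]. Speed limits (rad/s): [2.57, 2.57, 3.14, 3.14, 3.14, 3.14].

### API

Orientations are given as [roll, pitch, yaw] about the fixed x, y, z axes, in that order (R = Rz(yaw) Ry(pitch) Rx(roll)).
In Python, from plant import get_obs, cams, close_job gives the robot as it stands. The module is installed in compiled form; this text tells all that it offers.
- The arm moves only by the shell command python3 -m creep 'ROWS'. ROWS is JSON, a list of rows, each an object of numbers: "hand": the opening, from 0 (shut) to 1 (fully open); "tx", "ty", "tz": the shift along the tool's x, y, z in m; "spin": the turn about the tool's z in degrees. In form: [{"hand": .., "tx": .., "ty": .., "tz": .., "spin": ..}, ...]. A call has 1 to 5 rows; each row shifts and turns the commanded pose from where the row before left it, along the tool's axes as they then stand; what a row does not reach is not made up. A row lasts 1/8 s, in which the tool goes at most 62.5 mm and 10.7 degrees, less where a joint would pass 70% of its speed; a pose out of reach is approached as far as the arm can. A call is refused whole if a number of a shift passes 0.0625 or a number of a turn 10.7, either way. A call with a gripper value outside its range is refused whole. The fingers move at their own pace and stop on an object; the grip force is fixed at half the most. Time passes only in rows, so rows that do not move let the fingers close. It gives the time, the measured TCP pose, the force, the opening and the grip force at its end, in the units of the state.
- get_obs(): the state, without advancing time (a new reading comes with each control period).
- cams.capture(name): name is "scene" or "side" or "wrist"; returns a dict with "color" (420x560x3 uint8, red, green, blue), "K" (3x3 intrinsics, pixels), "R" (3x3) and "t" (3): a world point X has camera coordinates R X + t. Camera axes: x right, y down, z forward; pixel columns grow to the right and rows downward; lengths in mm; the calibration is good to about 2 mm. The wrist camera is an equidistant fisheye: a pixel r from the principal point sees the ray r / f radians off the axis. A picture is of the moment at which its call begins. There is no depth.
- close_job(): hands the job in; it is judged then, once.
The state is a dict: "time": time; "joint_positions": joint angles; "dq": joint speeds; "tau": joint torques, N m; "tool_pos": TCP position; "tcp_rot": TCP orientation; "contact_force": force on the tool from outside, world axes, zero at the start; "moment": the same for the moment, N m; "grip_width": finger opening in mm; "finger_force": force on a finger pad.
Only numpy, scipy, OpenCV 4.12 (cv2) and the standard library are available. Lean on these libraries where they do the work, as an engineer would, in place of code of your own. Each camera call takes 0.05 s, during which the arm holds its last target. There are 200 camera calls.

### The job

Check the probe thermometer on the white checker: first clear the last reading by pulling the red knob fully out and pushing it fully home again. Then lift the thermometer out of its stand and hold its tip gently on the red dot of the brass contact pad, with the probe square to the sloping face and the sprung pad pressed about halfway down, not to its stop. Finish while still holding the thermometer like that, and leave the other things on the table where they are.

Things in the scene. Friction and masses are not known exactly. Their poses are not given: they have to be found in the camera images.
- reference_unit: The checker: a white wedge-shaped housing fixed to the table, 120 mm deep (x), 110 mm wide (y), origin under its centre at table height. Its front faces its own -x. Front 66 mm high, back 110 mm: the top slopes at 20 degrees, down towards the front, and carries a small dark screen, a black ring and the brass pad. The knob is in the front.
- reset_knob (a joint): The red knob on the front of the checker: travel in m, 0 = home (pushed in), 0.026 = fully out. It slides level, out along the checker's own -x. An over-centre spring snaps it to whichever end is nearer: about 4 N (friction included) starts it from either end, and it stays there by itself.
- knob_grip (a point): Centre of the red knob's head (moves with it; axes as the checker). The head is a disc 24 mm across and 16 mm thick (along x) on an 8 mm shaft; 22 mm of shaft show between head and housing when home. Its axis is 45 mm above the table, the housing's front edge 66 mm.
- pad (a joint): How far the sprung brass pad is pressed in, in m: 0 = at rest, 0.008 = at its stop. About 1.5 N starts it, about 4.7 N holds it halfway, 8 N takes it to the stop.
- pad_center (a point): Centre of the brass pad's flat top, marked with a red dot 8 mm across; the pad is 24 mm across and at rest stands 14 mm proud of the sloping face. Its z axis points straight out of the pad (square to the sloping face, leaning 20 degrees from vertical towards the front of the checker); the pad sinks along -z.
- probe_stand: Stand fixed to the table: dark base plate with a post at its back (+x) and a black socket block at 126 to 148 mm height, 36 x 42 mm. Origin at table height below the socket. The thermometer stands in the socket with its tip on the base (12 mm above the table) and lifts straight up out of it: the tip must rise 140 mm to be clear.
- probe: The probe thermometer, 192 mm long, about 45 g: a white plastic head (22 mm wide along its x, 15 mm thick along its z, 80 mm long along its y) with a thin steel rod 3.6 mm across and 109 mm long. Its y axis points from the tip to the head, straight up while in the stand. Origin 96 mm from the tip, on the back face of the head. The top 56 mm of the head stand free above the socket, up to 204 mm above the table.
- probe_tip (a point): The point of the thermometer's rod, on the rod's axis (axes as the thermometer).
- probe_grip (a point): A good place to grip the head: on the rod's axis, 165.7 mm from the tip and 26 mm below the top of the head (axes as the thermometer). The head's flat faces there are 15 mm apart along its z.
- marker: Bystander: a black felt marker lying between checker and stand, 138 mm long, 16 mm thick. Leave it alone.
- pattern_plate: Bystander: a white round pattern plate 56 mm across, 11 mm thick. Leave it alone.
- tape: Bystander: a roll of tape lying flat, 102 mm across, 49 mm high. Leave it alone.
- scraper: Bystander: a green dough scraper lying flat, 68 x 160 x 9 mm. Leave it alone.

How it is judged (in metres and radians):
On the way, in this order (a step that is already met when the one before it is completed fails the run):
1. the red knob is pulled fully out (value of joint reset_knob above 0.022 m), for 0.1 s.
2. the red knob is pushed fully home (value of joint reset_knob below 0.003 m), for 0.2 s.
3. the thermometer is held clear above its stand (height (world z) of probe_tip above 0.1 m and contact force between the fingers and probe above 2 N), for 0.2 s.
At the end, for the whole second after the job is handed in: The knob is home (within 3 mm); the gripper still holds the thermometer, still, its tip within 8 mm of the red dot, its rod square to the pad within 8 degrees (0.14 rad), the pad pressed in 2 to 7 mm of its 8 mm, with 1 to 10 N (value of joint reset_knob below 0.003 m and distance between probe_tip and pad_center below 0.008 m and angle between the y axis of probe and the z axis of pad_center, either way round below 0.14 rad and value of joint pad between 0.002 and 0.007 m and contact force between probe and reference_unit between 1 and 10 N and contact force between the fingers and probe above 2 N and contact force between probe and probe_stand below 0.2 N and linear speed of probe below 0.01 m/s); the arm keeps its last pose, push and grip.
It fails at once if the thermometer is jabbed at the checker with more than 20 N (contact force between probe and reference_unit above 20 N).
It fails at once if a bystander is shifted by more than 30 mm (distance of any of marker, pattern_plate, tape, scraper from where it was at the start of the episode above 0.03 m).
It also fails if it takes over 58 s, if anything falls off the work surface, if the arm or the gripper's body presses on something with over 40 N, if the wrist force passes 120 N, or if a joint passes its speed limit or range.

## Working session

There is one attempt and no reset: what is moved stays moved. The work goes in short steps, Python scripts to look and compute and a shell command to move; the robot and the scene stay as the last step left them, time stands still between calls to the robot, and variables do not carry over. Pictures are saved under pics/ and viewed, at most 10 in all, crops included, and the job is handed in when it is done.

```bash
mkdir -p pics
python3 - <<'E'
from plant import get_obs,cams
import cv2,numpy as np
print(get_obs())
for n in("scene","side"):
    c=cams.capture(n);cv2.imwrite(f"pics/{n}0.png",c["color"][...,::-1]);np.savez(f"{n}0.npz",**c)
    print(n,c["K"].tolist(),c["R"].tolist(),c["t"].tolist())
E
```

```text
{'time': 0.0, 'joint_positions': array([-1.39996405e+00,  3.42737494e-01,  1.52497530e+00, -2.97088909e-05,
        1.27537015e+00, -1.46009072e-01]), 'dq': array([-0.00203486,  0.00024684,  0.00013494, -0.00044688,  0.00124181,
       -0.00104803]), 'tau': array([-5.58552238e-04, -4.31242812e+01, -2.44221586e+01,  7.18661374e-02,
        5.59503108e-02, -1.02998317e-04]), 'tool_pos': array([ 163.51904557, -498.50682838,  240.05182646]), 'tcp_rot': array([-3.14011409e+00, -1.88715799e-04,  3.16849881e-01]), 'contact_force': array([-0.40346108, -0.82780788,  0.64760258]), 'moment': array([ 0.00371552,  0.01043301, -0.01694221]), 'finger_force': 0.0, 'grip_width': 91.82427937783557}
scene [[503.1781512787301, 0.0, 281.8674147898455], [0.0, 503.1781512787301, 208.8741202157636], [0.0, 0.0, 1.0]] [[-0.6738211926940751, -0.7387630646134525, 0.013933220707128007], [-0.36692475314246015, 0.3181832735383052, -0.8741427972429863], [0.6413510940254786, -0.5941283857916465, -0.48546908798494437]] [298.44701042119897, 261.7102691949542, 1039.6704602276618]
side [[438.9768379378972, 0.0, 278.1544267443073], [0.0, 438.9768379378972, 212.73163943389343], [0.0, 0.0, 1.0]] [[-0.9408958783268975, -0.33852252867154964, -0.010837145808565997], [-0.18429411857816866, 0.5385513963818307, -0.822191018749704], [0.2841665427261839, -0.7715989185042966, -0.5691085001632358]] [423.14860875617063, 174.90623197885046, 1221.611839356583]
```

View pics/scene0.png

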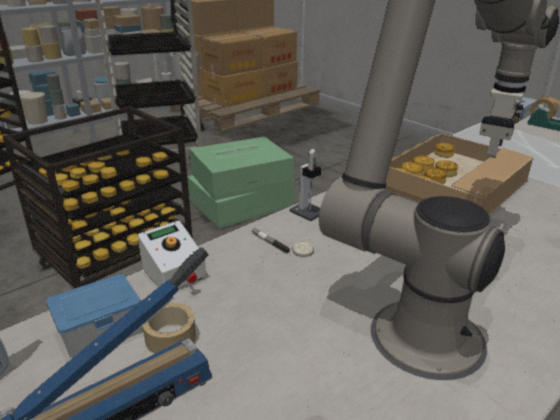

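View pics/side0.png

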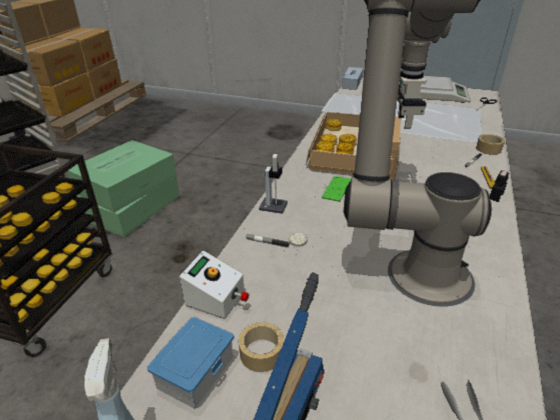

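The scene view shows the checker at about (172,252), its red knob at (192,279) and the stand at (308,190). In the side view the checker is at (212,285), the knob at (243,296) and the stand at (273,190). The tape is near the knob and the slicer handle is close by.

```bash
cat > h.py <<'E'
import numpy as np,cv2
def load(n): return dict(np.load(n))
def ray(c,u,v):
    d=c["R"].T@np.linalg.inv(c["K"])@np.array([u,v,1.]); return -c["R"].T@c["t"],d/np.linalg.norm(d)
def plane(c,u,v,z):
    o,d=ray(c,u,v); return o+d*(z-o[2])/d[2]
def tri(c1,p1,c2,p2):
    A=[];b=[];rs=[ray(c1,*p1),ray(c2,*p2)]
    M=[np.eye(3)-np.outer(d,d) for o,d in rs]
    X=np.linalg.solve(sum(M),sum(m@o for m,(o,d) in zip(M,rs)))
    return X,[np.linalg.norm(m@(X-o)) for m,(o,d) in zip(M,rs)]
def proj(c,X):
    q=c["K"]@(c["R"]@X+c["t"]); return q[:2]/q[2]
E
python3 - <<'E'
from h import *
S=load("scene0.npz");D=load("side0.npz")
def crop(c,u0,v0,w,h,k):return cv2.resize(c["color"][v0:v0+h,u0:u0+w,::-1],(w*k,h*k),interpolation=cv2.INTER_CUBIC)
a=crop(S,135,215,80,75,5);b=crop(D,175,245,80,75,5)
c=crop(S,280,145,50,75,4);d=crop(D,250,150,50,75,4)
im=np.zeros((600,800,3),np.uint8)
im[:300,:320]=cv2.resize(a,(320,300));im[:300,330:650]=cv2.resize(b,(320,300))
im[300:,:200]=c;im[300:,210:410]=d
cv2.imwrite("pics/crop0.png",im)
for n,c,box in(("scene",S,(135,215,80,80)),("side",D,(175,245,80,80))):
    u,v,w,h=box;p=c["color"][v:v+h,u:u+w].astype(int);m=(p[...,0]>130)&(p[...,1]<60)&(p[...,2]<70)
    _,_,st,ce=cv2.connectedComponentsWithStats(m.astype(np.uint8))
    print(n,[(s[4],(e+[u,v]).round(1).tolist()) for s,e in zip(st[1:],ce[1:])])
E
```

```text
scene [(np.int32(3), [192.3, 274.3])]
side [(np.int32(2), [212.5, 270.0]), (np.int32(33), [243.6, 294.9])]
```

View pics/crop0.png

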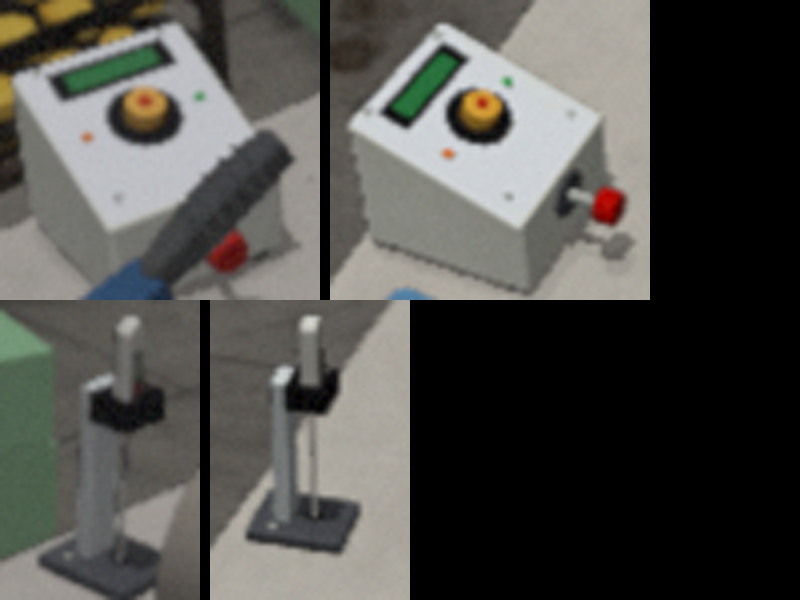

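The crops show three things:
- **Checker:** the red dot is at side (213,271) and scene (171.5,240).
- **Knob:** the head is at side (244.7,296) and scene (192,278).
- **Probe:** the head top is at side (275,155.5) and scene (312.5,150.5), and the rod foot is at side (276.5,203.5) and scene (310,210).

Run:
```python
from h import *
np.set_printoptions(precision=1,suppress=True)
S=load("scene0.npz");D=load("side0.npz")
for n,s,d in(("knob",(192,278),(244.75,296.25)),("dot",(171.5,240.25),(213,271)),("FL?",(162,272),(222.5,302)),("BL",(139.5,234.5),(180.5,276.25)),("BR",(178.75,221.25),(202.5,251.25)),("ptop",(312.5,150.5),(275.25,155.5)),("ptip",(310.25,210),(276.5,203.5))):
    print(n,*tri(S,s,D,d))
a=[plane(D,222.5,302,66),plane(D,242.75,274.5,66),plane(D,202.5,251.25,110),plane(D,180.5,276.25,110)];print(np.array(a))
f=(a[0]+a[1])/2;b=(a[2]+a[3])/2;print("axis yaw",np.degrees(np.arctan2(*(b-f)[1::-1])),np.degrees(np.arctan2(*(a[1]-a[0])[1::-1])),np.linalg.norm((b-f)[:2]),np.linalg.norm(a[1]-a[0]),(f+b)/2)
print("rod foot",plane(D,276.5,203.5,12),plane(S,310.25,210,12))
# stand base: corners and post from side
for p in((247,535),(342,551),(360,503),(265,490)): print("base",plane(D,250+(p[0]-210)/4,150+(p[1]-300)/4,6))
print("marker",plane(D,248,238,8),plane(D,288,244,8),"plate",plane(D,298,240,11),"tape",plane(D,261,335,49))
for n,c,box in(("side",D,(320,170,40,40)),):
    u,v,w,h=box;p=c["color"][v:v+h,u:u+w].astype(int);m=(p[...,1]>p[...,0]+40)
    ys,xs=np.nonzero(m);print("scraper",plane(D,xs.mean()+u,ys.mean()+v,5))
```

```text
knob [438.8 278.7  39.1] [np.float64(0.9864129342447918), np.float64(0.9864129342448217)]
dot [524.4 273.8  95.9] [np.float64(0.20361313499443823), np.float64(0.20361313499450512)]
FL? [472.1 333.7  62.8] [np.float64(0.06819889406267385), np.float64(0.06819889406278636)]
BL [590.5 319.6  98.8] [np.float64(0.26803096717586), np.float64(0.2680309671758663)]
BR [584.2 216.2  98.5] [np.float64(0.46601158033499657), np.float64(0.4660115803350457)]
ptop [ 523.6 -184.4  196.8] [np.float64(0.08393061026808084), np.float64(0.08393061026791976)]
ptip [ 523.  -186.8    9.8] [np.float64(1.613079817898305), np.float64(1.6130798178982995)]
[[470.5 336.5  66. ]
 [463.1 231.5  66. ]
 [576.8 227.5 110. ]
 [582.7 330.  110. ]]
axis yaw -2.6726818001810204 -94.00128793669717 113.0630838551582 105.23106138568839 [523.3 281.4  88. ]
rod foot [ 522.7 -186.4   12. ] [ 518.5 -181.3   12. ]
base [ 570.4 -145.6    6. ]
base [ 486.1 -149.2    6. ]
base [ 495.5 -223.7    6. ]
base [ 581.6 -216.5    6. ]
marker [542.2  18.1   8. ] [415.8   5.8   8. ] plate [392.  -19.1  11. ] tape [351.8 385.6  49. ]
scraper [ 355.5 -362.7    5. ]
```

```bash
cat >> h.py <<'E'
from scipy.spatial.transform import Rotation as Ro
def rel(target,yaw=None):
    from plant import get_obs
    o=get_obs();R=Ro.from_euler("xyz",o["tcp_rot"]).as_matrix()
    d=R.T@(np.array(target,float)-o["tool_pos"])/1000
    print("t",round(o["time"],2),"tcp",o["tool_pos"].round(1),"yaw",np.degrees(o["tcp_rot"][2]).round(1),"| tool delta m",d.round(4),"rows>=",(np.linalg.norm(d)/.0625).round(1))
    if yaw is not None: print("spin",(np.degrees(o["tcp_rot"][2])-yaw).round(1))
E
python3 - <<'E'
from h import *
S=load("scene0.npz");D=load("side0.npz")
print(tri(S,(204,252),D,(313,276)),tri(S,(177,281),D,(305,306)))
rel([450,-190,300],-3)
E
```

```text
(array([241.56873088, 367.65763361, 247.79918664]), [np.float64(0.09724088342934996), np.float64(0.09724088342934248)]) (array([240.24219094, 423.86482523, 217.54067615]), [np.float64(1.7414980738526675), np.float64(1.7414980738525783)])
t 0.1 tcp [ 163.5 -498.5  240.1] yaw 18.2 | tool delta m [ 0.3683 -0.204  -0.0595] rows>= 6.8
spin 21.2
```

```bash
python3 -m creep '[{"tx":0.05,"ty":-0.028,"tz":-0.02,"spin":5},{"tx":0.05,"ty":-0.024,"tz":-0.02,"spin":5},{"tx":0.046,"ty":-0.018,"tz":-0.02,"spin":5},{"tx":0.046,"ty":-0.013,"spin":5},{"tx":0.05,"ty":-0.009}]'
python3 -c "
from h import *
rel([450,-190,300],-3)"
```

```text
t 0.1 tcp [ 163.5 -498.5  240.1] yaw 18.2 | tool delta m [ 0.3683 -0.204  -0.0595] rows>= 6.8
spin 21.2invalid input at $[0]: expected keys hand, tx, ty, tz, spin
```

```bash
python3 -m creep '[{"hand":1,"tx":0.05,"ty":-0.028,"tz":-0.02,"spin":5},{"hand":1,"tx":0.05,"ty":-0.024,"tz":-0.02,"spin":5},{"hand":1,"tx":0.046,"ty":-0.018,"tz":-0.02,"spin":5},{"hand":1,"tx":0.046,"ty":-0.013,"tz":0,"spin":5},{"hand":1,"tx":0.05,"ty":-0.009,"tz":0,"spin":0}]'
python3 -c "
from h import *
rel([450,-190,300],-3)"
```

```text
time: 0.72
tool_pos: [385.3, -373.7, 301.1]
tcp_rot: [3.141, -0.0, -0.033]
contact_force: [0.1, -0.5, -0.3]
grip_width: 91.7
finger_force: 0.0
t 0.72 tcp [ 385.3 -373.7  301.1] yaw -1.9 | tool delta m [ 0.0586 -0.1858  0.001 ] rows>= 3.1
spin 1.1
```

```bash
python3 -m creep '[{"hand":1,"tx":0.015,"ty":-0.047,"tz":0,"spin":1},{"hand":1,"tx":0.015,"ty":-0.047,"tz":0,"spin":0},{"hand":1,"tx":0.014,"ty":-0.046,"tz":0,"spin":0},{"hand":1,"tx":0.014,"ty":-0.046,"tz":0,"spin":0},{"hand":1,"tx":0,"ty":0,"tz":0,"spin":0}]'
python3 - <<'E'
from h import *
from plant import cams
c=cams.capture("wrist");np.savez("w1.npz",**c);cv2.imwrite("pics/w1.png",c["color"][...,::-1])
print(c["K"],c["R"],c["t"],-c["R"].T@c["t"])
rel([436,280,300],-3.5)
E
```

```text
time: 1.35
tool_pos: [451.0, -188.8, 300.6]
tcp_rot: [-3.141, 0.0, -0.045]
contact_force: [0.1, -0.7, 0.1]
grip_width: 91.7
finger_force: 0.0
[[325.1922621    0.         278.01797189]
 [  0.         325.1922621  206.57773384]
 [  0.           0.           1.        ]] [[-4.52672606e-02 -9.98974524e-01 -8.80952026e-04]
 [-9.62831930e-01  4.33944086e-02  2.66592572e-01]
 [-2.66280959e-01  1.29161242e-02 -9.63808915e-01]] [-167.49180535  393.78187672  571.29162583] [ 523.68795121 -191.7868517   445.48908663]
t 1.4 tcp [ 450.6 -190.5  300.6] yaw -2.7 | tool delta m [-0.0366 -0.4693  0.0005] rows>= 7.5
spin 0.8
```

View pics/w1.png

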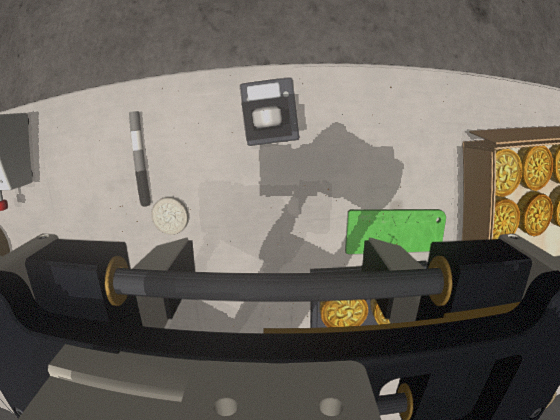

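The wrist view shows the probe head in its socket at about (267,117), wide along image x (world y), so the flats face ±x. The post is behind it at (263,92).

```bash
cat >> h.py <<'E'
def fray(c,u,v):
    K=c["K"];p=np.array([(u-K[0,2]),(v-K[1,2])]);r=np.hypot(*p);th=r/K[0,0]
    d=np.r_[p/max(r,1e-9)*np.sin(th),np.cos(th)];return -c["R"].T@c["t"],c["R"].T@d
def fplane(c,u,v,z):
    o,d=fray(c,u,v);return o+d*(z-o[2])/d[2]
E
python3 - <<'E'
from h import *
c=load("w1.npz");np.set_printoptions(precision=1,suppress=True)
g=c["color"][98:140,245:295].min(2)
_,l,st,ce=cv2.connectedComponentsWithStats((g>130).astype(np.uint8))
for i in range(1,len(st)):
    if st[i,4]>30:
        print(st[i],ce[i]+[245,98])
        pts=np.argwhere(l==i)[:,::-1].astype(np.float32);r=cv2.minAreaRect(pts);bx=cv2.boxPoints(r)+[245,98]
        print(r, fplane(c,*(ce[i]+[245,98]),204)); print(np.array([fplane(c,*b,204) for b in bx]))
E
python3 -m creep '[{"hand":1,"tx":-0.006,"ty":-0.06,"tz":0,"spin":0.8},{"hand":1,"tx":-0.006,"ty":-0.06,"tz":0,"spin":0},{"hand":1,"tx":-0.006,"ty":-0.06,"tz":0,"spin":0},{"hand":1,"tx":-0.006,"ty":-0.06,"tz":0,"spin":0},{"hand":1,"tx":-0.006,"ty":-0.06,"tz":0,"spin":0}]'
python3 -m creep '[{"hand":1,"tx":-0.01,"ty":-0.06,"tz":0,"spin":0},{"hand":0.7,"tx":-0.01,"ty":-0.06,"tz":0.02,"spin":0},{"hand":0.6,"tx":-0.01,"ty":-0.05,"tz":0.03,"spin":0},{"hand":0.6,"tx":0,"ty":0,"tz":0.03,"spin":0},{"hand":0.6,"tx":0,"ty":0,"tz":0,"spin":0}]'
python3 - <<'E'
from h import *
from plant import cams
c=cams.capture("wrist");np.savez("w2.npz",**c);cv2.imwrite("pics/w2.png",c["color"][...,::-1])
rel([436,280,40],-3.5)
E
```

```text
[ 2  0 21  3 36] [254.8  98.5]
((12.0, 1.0), (2.0, 20.0), 90.0) [ 539.7 -175.3  204. ]
[[ 540.4 -169.6  204. ]
 [ 539.6 -184.2  204. ]
 [ 538.1 -184.2  204. ]
 [ 538.9 -169.5  204. ]]
[  8  10  28  19 444] [266.2 116.6]
((21.23360824584961, 18.569671630859375), (17.473398208618164, 26.979652404785156), 84.80557250976562) [ 525.7 -183.   204. ]
[[ 531.9 -172.9  204. ]
 [ 532.7 -192.6  204. ]
 [ 519.7 -193.2  204. ]
 [ 518.9 -173.3  204. ]]
time: 2.02
tool_pos: [438.9, 110.2, 300.6]
tcp_rot: [3.141, -0.0, -0.066]
contact_force: [0.9, -0.2, -0.4]
grip_width: 91.9
finger_force: 0.0
time: 2.65
tool_pos: [419.1, 278.7, 219.0]
tcp_rot: [3.138, 0.005, -0.064]
contact_force: [0.0, 0.1, 0.6]
grip_width: 57.2
finger_force: 0.0
t 2.7 tcp [420.1 278.8 220.7] yaw -3.7 | tool delta m [ 0.0161 -0.0025  0.1807] rows>= 2.9
spin -0.2
```

View pics/w2.png

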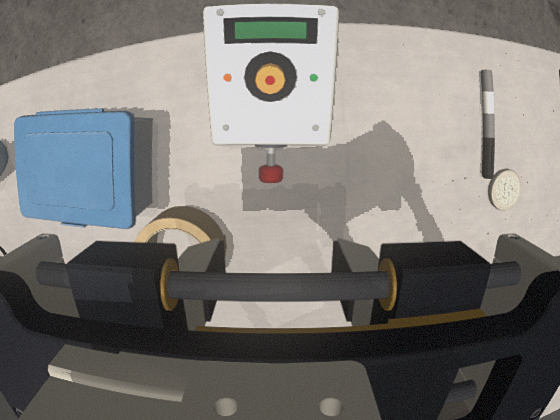

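The wrist view is centred over the checker. The knob head is at (270,174), the red dot at (270,80), and the checker's front edge runs along row 145. There is free space around the knob.

Run:
```python
from h import *
np.set_printoptions(precision=1,suppress=True)
c=load("w2.npz");S=load("scene0.npz");D=load("side0.npz")
p=c["color"].astype(int);m=((p[...,0]>90)&(p[...,1]<60)&(p[...,2]<70)).astype(np.uint8)
_,l,st,ce=cv2.connectedComponentsWithStats(m)
E={}
for s,e in zip(st[1:],ce[1:]):
    if s[4]>15: print(s,e, fplane(c,*e,45),fplane(c,s[0]+s[2]/2,s[1],57),fplane(c,s[0]+s[2]/2,s[1]+s[3],45)); E[s[4]]=e
for q in((211,143),(331,144),(206,7),(338,7)): print("corner",fplane(c,*q,66 if q[1]>100 else 110))
def tn(rs):
    M=[np.eye(3)-np.outer(d,d) for o,d in rs];X=np.linalg.solve(sum(M),sum(k@o for k,(o,d) in zip(M,rs)));return X,[np.linalg.norm(k@(X-o)) for k,(o,d) in zip(M,rs)]
dot=[e for e in E.values() if e[1]<120]
if dot: print("dot",tn([fray(c,*dot[0]),ray(S,171.5,240.25),ray(D,213,271)]),[fplane(c,*dot[0],z) for z in(95,100,105)])
k=[e for e in E.values() if e[1]>120][0];print("knob",tn([fray(c,*k),ray(S,192,278),ray(D,244.75,296.25)]))
```

```text
[267 174  15   8  28] [276.1 178.8] [431.7 279.8  45. ] [438.8 280.8  57. ] [428.6 281.6  45. ]
corner [473.7 337.3  66. ]
corner [465.4 226.9  66. ]
corner [588.  324.9 110. ]
corner [580.6 221.3 110. ]
knob (array([434. , 281.4,  43.7]), [np.float64(2.9794752018272717), np.float64(1.4738168366871067), np.float64(3.029154234064908)])
```

Run:
```python
from h import *
np.set_printoptions(precision=1,suppress=True)
c=load("w2.npz")
p=c["color"].astype(int);m=((p[...,0]>1.8*p[...,1])&(p[...,0]>1.6*p[...,2])&(p[...,0]>60)).astype(np.uint8)
_,l,st,ce=cv2.connectedComponentsWithStats(m)
for s,e in zip(st[1:],ce[1:]):
    if s[4]>15 and 230<e[0]<300: print(s,e, fplane(c,*e,45),fplane(c,*e,101))
rel([437,282,40],-4.2)
```

```text
[265  76  10   9  68] [269.7  80. ] [529.6 279.6  45. ] [523.1 278.7 101. ]
[260 167  22  16 309] [270.9 174.3] [436.6 284.6  45. ] [446.4 282.9 101. ]
t 2.7 tcp [420.1 278.8 220.7] yaw -3.7 | tool delta m [ 0.  -0.   0.2] rows>= 2.9
spin 0.5
```

```bash
python3 -m creep '[{"hand":0.6,"tx":0.008,"ty":-0.004,"tz":0.04,"spin":0.5},{"hand":0.6,"tx":0.0085,"ty":-0.0025,"tz":0.05,"spin":0},{"hand":0.6,"tx":0,"ty":0,"tz":0.05,"spin":0},{"hand":0.6,"tx":0,"ty":0,"tz":0.04,"spin":0},{"hand":0.6,"tx":0,"ty":0,"tz":0,"spin":0}]'
python3 -m creep '[{"hand":0,"tx":0,"ty":0,"tz":0,"spin":0},{"hand":0,"tx":0,"ty":0,"tz":0,"spin":0},{"hand":0,"tx":0,"ty":0,"tz":0,"spin":0},{"hand":0,"tx":0,"ty":0,"tz":0,"spin":0},{"hand":0,"tx":0,"ty":0,"tz":0,"spin":0}]'
```

```text
time: 3.32
tool_pos: [436.7, 283.7, 40.2]
tcp_rot: [3.14, 0.003, -0.075]
contact_force: [0.3, 0.6, 0.1]
grip_width: 55.3
finger_force: 0.0
time: 3.95
tool_pos: [437.1, 284.6, 42.1]
tcp_rot: [3.141, -0.001, -0.072]
contact_force: [-0.3, -5.5, 6.0]
grip_width: 22.7
finger_force: 30.0
```

```bash
python3 -m creep '[{"hand":0,"tx":-0.007,"ty":0,"tz":0,"spin":0},{"hand":0,"tx":-0.007,"ty":0,"tz":0,"spin":0},{"hand":0,"tx":-0.007,"ty":0,"tz":0,"spin":0},{"hand":0,"tx":-0.007,"ty":0,"tz":0,"spin":0},{"hand":0,"tx":0,"ty":0,"tz":0,"spin":0}]'
python3 - <<'E'
from h import *
from plant import cams
c=cams.capture("side");cv2.imwrite("pics/s2.png",cv2.resize(c["color"][240:340,170:300,::-1],None,fx=4,fy=4))
E
```

```text
time: 4.58
tool_pos: [411.0, 286.6, 42.2]
tcp_rot: [3.142, -0.005, -0.071]
contact_force: [6.9, -7.6, 1.2]
grip_width: 22.7
finger_force: 30.0
```

View pics/s2.png

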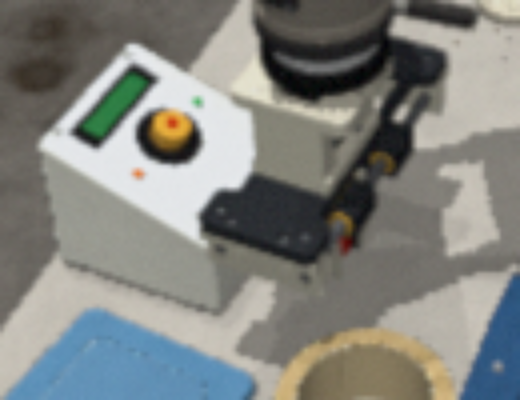

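The knob has come out with the gripper: the TCP moved 26 mm and there is 7 N at the stop. I'll push it home now.

```bash
python3 -m creep '[{"hand":0,"tx":0.008,"ty":0,"tz":0,"spin":0},{"hand":0,"tx":0.008,"ty":0,"tz":0,"spin":0},{"hand":0,"tx":0.008,"ty":0,"tz":0,"spin":0},{"hand":0,"tx":0.005,"ty":0,"tz":0,"spin":0},{"hand":0,"tx":0,"ty":0,"tz":0,"spin":0}]'
python3 -m creep '[{"hand":0,"tx":0,"ty":0,"tz":0,"spin":0},{"hand":0.6,"tx":0,"ty":0,"tz":0,"spin":0},{"hand":0.6,"tx":0,"ty":0,"tz":0,"spin":0},{"hand":0.6,"tx":0,"ty":0,"tz":0,"spin":0},{"hand":0.6,"tx":0,"ty":0,"tz":0,"spin":0}]'
```

```text
time: 5.25
tool_pos: [437.1, 284.6, 42.1]
tcp_rot: [3.14, 0.001, -0.072]
contact_force: [-3.7, -3.4, 9.1]
grip_width: 22.8
finger_force: 30.0
time: 5.88
tool_pos: [437.6, 285.2, 41.1]
tcp_rot: [3.141, 0.0, -0.072]
contact_force: [-0.1, 1.1, -0.4]
grip_width: 54.0
finger_force: 0.0
```

```bash
python3 -m creep '[{"hand":0.6,"tx":0,"ty":0,"tz":-0.045,"spin":0},{"hand":0.6,"tx":0,"ty":0,"tz":-0.05,"spin":0},{"hand":0.6,"tx":0,"ty":0,"tz":-0.05,"spin":0},{"hand":0.6,"tx":0,"ty":0,"tz":-0.05,"spin":0},{"hand":0.6,"tx":0,"ty":0,"tz":-0.05,"spin":0}]'
python3 - <<'E'
from h import *
from plant import cams
c=cams.capture("wrist");np.savez("w3.npz",**c)
p=c["color"].astype(int);m=((p[...,0]>1.8*p[...,1])&(p[...,0]>1.6*p[...,2])&(p[...,0]>60)).astype(np.uint8)
_,l,st,ce=cv2.connectedComponentsWithStats(m)
for s,e in zip(st[1:],ce[1:]):
    if s[4]>15 and 200<e[0]<350: print(s,e.round(1), fplane(c,*e,45).round(1),fplane(c,*e,101).round(1))
w=load("w2.npz");u=fray(w,269.7,80)
e=[e for s,e in zip(st[1:],ce[1:]) if s[4]>15 and 200<e[0]<350 and e[1]<s[1]+20]
S=load("scene0.npz");D=load("side0.npz")
for es in [min(ce[1:],key=lambda q:abs(q[0]-270)+abs(q[1]-90))]:
    rs=[fray(c,*es),u,ray(S,171.5,240.25),ray(D,213,271)]
    M=[np.eye(3)-np.outer(d,d) for o,d in rs];X=np.linalg.solve(sum(M),sum(k@o for k,(o,d) in zip(M,rs)));print(es,X)
rel([525,-183,320],90)
E
```

```text
time: 6.5
tool_pos: [437.4, 285.0, 287.8]
tcp_rot: [3.142, -0.0, -0.072]
contact_force: [0.1, 0.9, -0.9]
grip_width: 54.7
finger_force: 0.0
[275 103   8   7  42] [278.5 106. ] [525.3 278.6  45. ] [523.1 278.8 101. ]
[270 174  18  13 184] [279.1 179.9] [436.5 284.3  45. ] [447.1 283.7 101. ]
[278.5 106. ] [522.45696384 277.57856392  98.90177249]
t 6.55 tcp [439.6 286.1 294.9] yaw -4.1 | tool delta m [ 0.1193  0.4616 -0.0265] rows>= 7.6
spin -94.1
```

```bash
python3 -m creep '[{"hand":0.6,"tx":0.014,"ty":0.055,"tz":-0.006,"spin":0},{"hand":0.6,"tx":0.014,"ty":0.058,"tz":-0.006,"spin":0},{"hand":0.6,"tx":0.014,"ty":0.058,"tz":-0.006,"spin":0},{"hand":0.6,"tx":0.014,"ty":0.058,"tz":-0.006,"spin":0},{"hand":0.6,"tx":0.014,"ty":0.058,"tz":0,"spin":0}]'
python3 -m creep '[{"hand":0.6,"tx":0.014,"ty":0.055,"tz":0,"spin":0},{"hand":0.6,"tx":0.014,"ty":0.05,"tz":0,"spin":0},{"hand":0.6,"tx":0.01,"ty":0.035,"tz":0,"spin":0},{"hand":0.6,"tx":0,"ty":0,"tz":0,"spin":-10.5},{"hand":0.6,"tx":0,"ty":0,"tz":0,"spin":-10.5}]'
python3 -m creep '[{"hand":0.6,"tx":0,"ty":0,"tz":0,"spin":-10.5},{"hand":0.6,"tx":0,"ty":0,"tz":0,"spin":-10.5},{"hand":0.6,"tx":0,"ty":0,"tz":0,"spin":-10.5},{"hand":0.6,"tx":0,"ty":0,"tz":0,"spin":-10.5},{"hand":0.6,"tx":0,"ty":0,"tz":0,"spin":-10.5}]'
python3 -m creep '[{"hand":0.6,"tx":0,"ty":0,"tz":0,"spin":-10.5},{"hand":0.6,"tx":0,"ty":0,"tz":0,"spin":-10.5},{"hand":0.6,"tx":0,"ty":0,"tz":0,"spin":-1.9},{"hand":0.6,"tx":0,"ty":0,"tz":0,"spin":0},{"hand":0.6,"tx":0,"ty":0,"tz":0,"spin":0}]'
python3 - <<'E'
from h import *
rel([525,-183,173],92.3)
from plant import cams
c=cams.capture("wrist");np.savez("w4.npz",**c);cv2.imwrite("pics/w4.png",c["color"][...,::-1])
E
```

```text
time: 7.18
tool_pos: [486.9, -8.0, 310.5]
tcp_rot: [3.142, -0.001, -0.072]
contact_force: [0.6, 0.4, -0.7]
grip_width: 55.3
finger_force: 0.0
time: 7.8
tool_pos: [514.4, -149.2, 309.5]
tcp_rot: [-3.141, 0.001, 0.299]
contact_force: [0.0, 0.9, 1.3]
grip_width: 55.0
finger_force: 0.0
time: 8.43
tool_pos: [514.4, -148.5, 309.8]
tcp_rot: [-3.141, 0.0, 1.216]
contact_force: [-1.0, 0.8, 0.5]
grip_width: 55.1
finger_force: 0.0
time: 9.05
tool_pos: [514.5, -148.5, 310.1]
tcp_rot: [-3.142, 0.0, 1.608]
contact_force: [0.4, -0.3, 0.5]
grip_width: 55.0
finger_force: 0.0
t 9.05 tcp [ 514.5 -148.5  310.1] yaw 92.1 | tool delta m [-0.0348  0.0092  0.1371] rows>= 2.3
spin -0.2
```

View pics/w4.png

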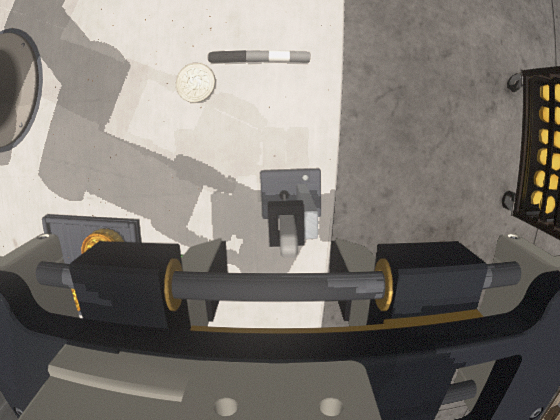

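The wrist view shows the stand at (290,205), the socket at (288,222) and the top of the probe head near (288,247), with its thin dimension running between the fingers.

Run:
```python
from h import *
c=load("w4.npz")
g=c["color"][205:262,270:306];m=(g.min(2)>105).astype(np.uint8);m[:,34:]=0
for r in range(14,57,3): print(r+205,''.join('#' if x else '.' for x in m[r]))
for q in((288.5,248),(281,240),(296,240),(288.5,258)): print(q,fplane(c,*q,204).round(1))
rel([525,-183,173],92.3)
```

```text
219 ........##...#......................
222 ........##......#.##.#..............
225 ........##......#....#..............
228 ........##....#...#####.............
231 .............#..###..##.............
234 ............#############...........
237 ..........#################.........
240 ..........#################.........
243 ..........#################.........
246 ..........########################..
249 ##################################..
252 ###########################.######..
255 ##################################..
258 ##################################..
261 ##################################..
(288.5, 248) [ 525.6 -181.4  204. ]
(281, 240) [ 519.1 -174.5  204. ]
(296, 240) [ 531.5 -174.   204. ]
(288.5, 258) [ 526.1 -190.6  204. ]
t 9.1 tcp [ 514.5 -148.6  310.1] yaw 92.2 | tool delta m [-0.0348  0.0092  0.1371] rows>= 2.3
spin -0.1
```

```bash
python3 -m creep '[{"hand":0.6,"tx":-0.034,"ty":0.0097,"tz":0,"spin":0},{"hand":0.6,"tx":0,"ty":0,"tz":0.045,"spin":0},{"hand":0.6,"tx":0,"ty":0,"tz":0.05,"spin":0},{"hand":0.6,"tx":0,"ty":0,"tz":0.042,"spin":0},{"hand":0.6,"tx":0,"ty":0,"tz":0,"spin":0}]'
python3 -m creep '[{"hand":0.4,"tx":0,"ty":0,"tz":0,"spin":0},{"hand":0.25,"tx":0,"ty":0,"tz":0,"spin":0},{"hand":0,"tx":0,"ty":0,"tz":0,"spin":0},{"hand":0,"tx":0,"ty":0,"tz":0,"spin":0},{"hand":0,"tx":0,"ty":0,"tz":0,"spin":0}]'
```

```text
time: 9.72
tool_pos: [523.8, -181.3, 170.5]
tcp_rot: [-3.136, -0.003, 1.609]
contact_force: [-0.6, -0.1, 1.0]
grip_width: 54.9
finger_force: 0.0
time: 10.35
tool_pos: [524.6, -182.1, 173.6]
tcp_rot: [-3.14, 0.0, 1.61]
contact_force: [-5.6, 0.2, 4.4]
grip_width: 15.1
finger_force: 30.0
```

```bash
python3 -m creep '[{"hand":0,"tx":0,"ty":0,"tz":-0.02,"spin":0},{"hand":0,"tx":0,"ty":0,"tz":-0.03,"spin":0},{"hand":0,"tx":0,"ty":0,"tz":-0.03,"spin":0},{"hand":0,"tx":0,"ty":0,"tz":-0.03,"spin":0},{"hand":0,"tx":0,"ty":0,"tz":0,"spin":0}]'
python3 -m creep '[{"hand":0,"tx":-0.012,"ty":0,"tz":0,"spin":0},{"hand":0,"tx":-0.012,"ty":0,"tz":0,"spin":0},{"hand":0,"tx":-0.01,"ty":0,"tz":0,"spin":0},{"hand":0,"tx":0,"ty":0,"tz":0,"spin":0},{"hand":0,"tx":0,"ty":0,"tz":0,"spin":0}]'
python3 - <<'E'
from h import *
from plant import cams
im=[]
for n,b in(("scene",(260,70)),("side",(230,90))):
    c=cams.capture(n);np.savez(n+"5.npz",**c);u,v=b;im.append(cv2.resize(c["color"][v:v+140,u:u+90,::-1],None,fx=4,fy=4,interpolation=cv2.INTER_CUBIC))
cv2.imwrite("pics/p5.png",np.hstack(im))
E
```

```text
time: 10.98
tool_pos: [526.5, -182.6, 285.4]
tcp_rot: [3.137, 0.003, 1.61]
contact_force: [-0.3, -0.1, -1.3]
grip_width: 15.1
finger_force: 30.0
time: 11.6
tool_pos: [526.8, -216.7, 283.0]
tcp_rot: [-3.141, 0.001, 1.61]
contact_force: [-0.0, 0.8, -0.8]
grip_width: 14.7
finger_force: 30.0
```

View pics/p5.png

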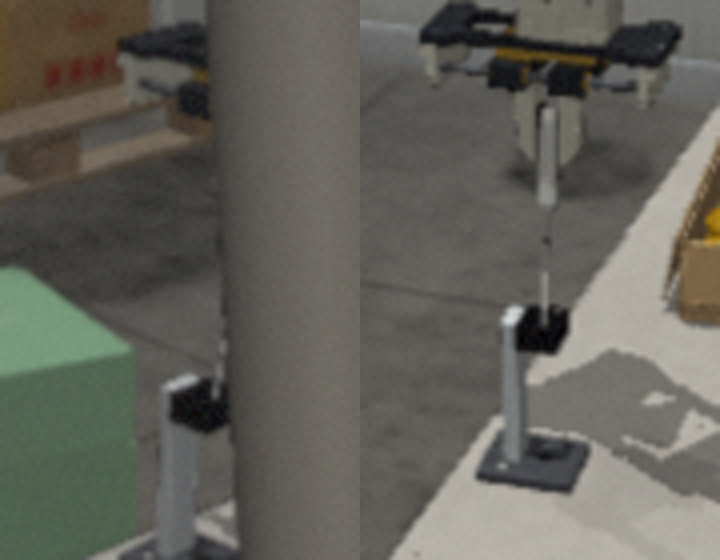

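The side crop shows the probe in the gripper with its rod still entering the socket at crop (545,325). The scene view is blocked by the arm. I'll keep tilting.

```bash
python3 -m creep '[{"hand":0,"tx":-0.01,"ty":0,"tz":0,"spin":0},{"hand":0,"tx":-0.01,"ty":0,"tz":0,"spin":0},{"hand":0,"tx":-0.008,"ty":0,"tz":0,"spin":0},{"hand":0,"tx":0,"ty":0,"tz":0,"spin":0},{"hand":0,"tx":0,"ty":0,"tz":0,"spin":0}]'
python3 -m creep '[{"hand":0,"tx":-0.008,"ty":0,"tz":-0.022,"spin":0},{"hand":0,"tx":-0.008,"ty":0,"tz":-0.022,"spin":0},{"hand":0,"tx":0,"ty":0,"tz":-0.03,"spin":0},{"hand":0,"tx":0,"ty":0,"tz":0,"spin":0},{"hand":0,"tx":0,"ty":0,"tz":0,"spin":0}]'
python3 - <<'E'
from h import *
from plant import cams
rel([500,0,360])
c=cams.capture("side");np.savez("side6.npz",**c);im=[cv2.resize(c["color"][40:180,225:315,::-1],None,fx=4,fy=4,interpolation=cv2.INTER_CUBIC)]
c=cams.capture("wrist");np.savez("w6.npz",**c);im.append(cv2.resize(c["color"][150:270,230:320,::-1],(420,560),interpolation=cv2.INTER_CUBIC))
cv2.imwrite("pics/p6.png",np.hstack(im))
E
```

```text
time: 12.32
tool_pos: [528.0, -244.8, 283.7]
tcp_rot: [3.141, 0.002, 1.61]
contact_force: [-0.1, 1.5, -0.4]
grip_width: 14.6
finger_force: 30.0
time: 12.95
tool_pos: [528.4, -260.1, 356.3]
tcp_rot: [-3.141, 0.0, 1.61]
contact_force: [0.0, -1.1, -0.7]
grip_width: 14.7
finger_force: 30.0
t 12.95 tcp [ 528.4 -260.1  356.3] yaw 92.3 | tool delta m [ 0.261  -0.0182 -0.0037] rows>= 4.2
```

View pics/p6.png

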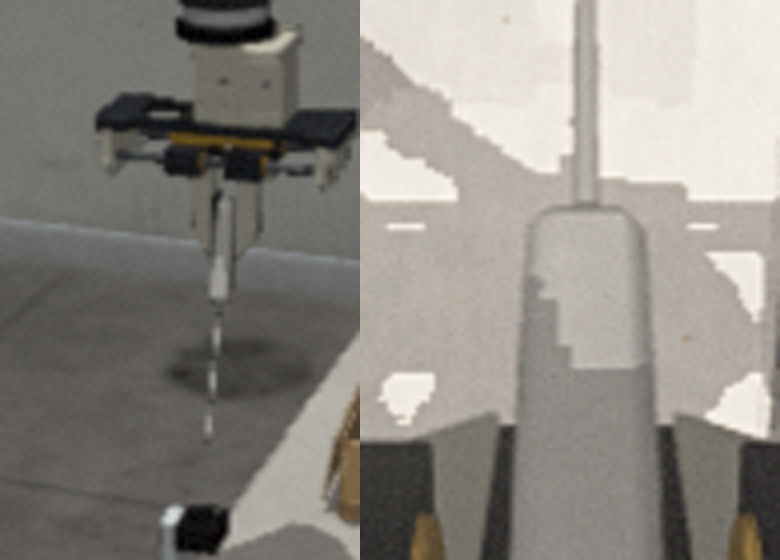

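The probe is held clear and leaning. In the side view the tip is at about (277,150). In the wrist view the rod runs straight up along column 278.

```bash
cat >> h.py <<'E'
def fproj(c,X):
    q=c["R"]@X+c["t"];r=np.hypot(q[0],q[1]);th=np.arctan2(r,q[2]);return c["K"][:2,2]+q[:2]/r*th*c["K"][0,0]
def tip(tcp,yaw,deg,L=165.7):
    t=np.radians(deg);x=np.array([np.cos(yaw),np.sin(yaw),0]);return np.array(tcp)+[0,0,5]+L*(np.sin(t)*x-[0,0,np.cos(t)])
E
python3 - <<'E'
from h import *
from scipy.optimize import brentq
D=load("side6.npz");W=load("w6.npz");tcp=[528.4,-260.1,356.3];g=np.array(tcp)+[0,0,5]
o,d=ray(D,277,150.3)
b=np.dot(g-o,d);h=165.7**2-(np.dot(g-o,g-o)-b*b);print("ray/sphere",h)
if h>0:
    for s in(-1,1): print(o+d*(b+s*h**.5)-g)
for a in range(10,32,3): X=tip(tcp,1.61,a);print(a,X.round(),"side",proj(D,X).round(1),"wrist",fproj(W,X).round(1))
p=W["color"][:,262:295].astype(int).sum(2)//3
for r in range(60,150,6): print(r,p[r])
E
```

```text
ray/sphere 511.5632438913526
[ -17.36182419   93.10672505 -135.96394674]
[  -3.35086363   55.16055    -156.21323707]
10 [ 527. -231.  198.] side [279.1 148.7] wrist [277.2 165.3]
13 [ 527. -223.  200.] side [278.3 149.3] wrist [277.2 156.5]
16 [ 527. -214.  202.] side [277.6 149.8] wrist [277.1 147.7]
19 [ 526. -206.  205.] side [276.8 150.2] wrist [277.1 138.9]
22 [ 526. -198.  208.] side [276.  150.5] wrist [277.1 130.2]
25 [ 526. -190.  211.] side [275.2 150.6] wrist [277.1 121.4]
28 [ 525. -182.  215.] side [274.4 150.5] wrist [277.1 112.6]
31 [ 525. -175.  219.] side [273.7 150.3] wrist [277.  103.8]
60 [234 236 235 234 234 233 235 233 234 234 235 234 235 236 236 236 236 236
 233 234 235 236 235 235 236 235 236 233 234 233 232 233 233]
66 [236 236 236 237 237 236 238 236 236 237 236 235 237 237 236 237 235 234
 233 233 231 232 231 235 232 234 233 233 236 235 234 235 233]
72 [236 237 238 237 237 236 236 237 237 237 237 236 237 238 239 237 233 236
 233 234 233 234 232 234 234 235 235 234 233 232 232 233 233]
78 [237 236 236 235 237 234 235 233 234 233 233 233 234 235 236 235 234 2
[... 890 characters left out ...]
 179]
120 [ 93  90  95  97  94  93  89  81  87 107 111 104 109 104 107 102 104 101
 106 111 106 102  90  83  91  95  98  99  97  99  93  92 142]
126 [ 91  94  98  95  93  94  98  94  95  95  98 103 105  95  97  92 101  98
 102  98  96  98  99  97  96  98  99  96  94  98  92  92  93]
132 [102 103 104  96  99  94  96  98  96 100 109 107 113 109 128 159 172 155
 130 107  99 100 102 102 100 102 100  99 100 106 102  98 102]
138 [143 142 138 113 111 122 143 139 140 142 144 159 173 173 166 170 177 166
 164 177 168 158 159 156 164 160 158 158 157 158 157 152 158]
144 [225 224 228 211 159 163 172 168 177 191 187 195 195 179 163 165 175 164
 154 165 170 164 160 160 157 161 161 211 227 224 226 226 226]
```

```bash
python3 -m creep '[{"hand":0,"tx":0,"ty":0,"tz":0,"spin":6},{"hand":0,"tx":0,"ty":0,"tz":0,"spin":10.5},{"hand":0,"tx":0,"ty":0,"tz":0,"spin":10.5},{"hand":0,"tx":0,"ty":0,"tz":0,"spin":10.5},{"hand":0,"tx":0,"ty":0,"tz":0,"spin":10.5}]'
python3 -m creep '[{"hand":0,"tx":0,"ty":0,"tz":0,"spin":10.5},{"hand":0,"tx":0,"ty":0,"tz":0,"spin":10.5},{"hand":0,"tx":0,"ty":0,"tz":0,"spin":10.5},{"hand":0,"tx":0,"ty":0,"tz":0,"spin":10.5},{"hand":0,"tx":0,"ty":0,"tz":0,"spin":6.5}]'
python3 -c "
from h import *
rel([447,284,340],-4.2)"
```

```text
time: 13.68
tool_pos: [528.4, -260.0, 356.0]
tcp_rot: [-3.14, 0.001, 0.766]
contact_force: [0.3, 1.0, -0.3]
grip_width: 14.4
finger_force: 30.0
time: 14.3
tool_pos: [528.4, -259.9, 356.0]
tcp_rot: [-3.141, 0.002, -0.079]
contact_force: [0.9, -0.4, -0.5]
grip_width: 14.7
finger_force: 30.0
t 14.3 tcp [ 528.4 -259.9  356. ] yaw -4.5 | tool delta m [-0.1238 -0.5359  0.0166] rows>= 8.8
spin -0.3
```

```bash
python3 -m creep '[{"hand":0,"tx":-0.008,"ty":-0.035,"tz":0,"spin":0},{"hand":0,"tx":-0.012,"ty":-0.05,"tz":0,"spin":0},{"hand":0,"tx":-0.012,"ty":-0.055,"tz":0,"spin":0},{"hand":0,"tx":-0.013,"ty":-0.055,"tz":0,"spin":0},{"hand":0,"tx":-0.013,"ty":-0.055,"tz":0,"spin":0}]'
python3 -m creep '[{"hand":0,"tx":-0.013,"ty":-0.055,"tz":0,"spin":0},{"hand":0,"tx":-0.013,"ty":-0.055,"tz":0,"spin":0},{"hand":0,"tx":-0.013,"ty":-0.055,"tz":0,"spin":0},{"hand":0,"tx":-0.013,"ty":-0.055,"tz":0,"spin":0},{"hand":0,"tx":-0.01,"ty":-0.045,"tz":0.02,"spin":0}]'
python3 -m creep '[{"hand":0,"tx":-0.004,"ty":-0.02,"tz":0.02,"spin":0},{"hand":0,"tx":0,"ty":0,"tz":0,"spin":0},{"hand":0,"tx":0,"ty":0,"tz":0,"spin":0}]'
python3 - <<'E'
from h import *
rel([447,284,288],-4.2)
from plant import cams
im=[]
for n,b in(("scene",(120,150)),("side",(180,180))):
    c=cams.capture(n);np.savez(n+"7.npz",**c);u,v=b;im.append(cv2.resize(c["color"][v:v+130,u:u+90,::-1],(270,390),interpolation=cv2.INTER_CUBIC))
c=cams.capture("wrist");np.savez("w7.npz",**c);im.append(cv2.resize(c["color"][60:190,235:320,::-1],(255,390),interpolation=cv2.INTER_CUBIC))
cv2.imwrite("pics/p7.png",np.hstack(im))
E
```

```text
time: 14.92
tool_pos: [488.4, -4.8, 356.3]
tcp_rot: [3.142, 0.001, -0.074]
contact_force: [-0.5, -0.2, -0.3]
grip_width: 14.4
finger_force: 30.0
time: 15.55
tool_pos: [446.7, 264.6, 337.3]
tcp_rot: [-3.141, -0.002, -0.073]
contact_force: [0.5, 0.1, -0.2]
grip_width: 14.8
finger_force: 30.0
time: 15.92
tool_pos: [444.8, 282.1, 317.3]
tcp_rot: [3.141, -0.0, -0.074]
contact_force: [0.8, 0.2, -0.4]
grip_width: 14.8
finger_force: 30.0
t 15.93 tcp [444.8 282.1 317.3] yaw -4.3 | tool delta m [ 0.0021 -0.0021  0.0293] rows>= 0.5
spin -0.1
```

View pics/p7.png

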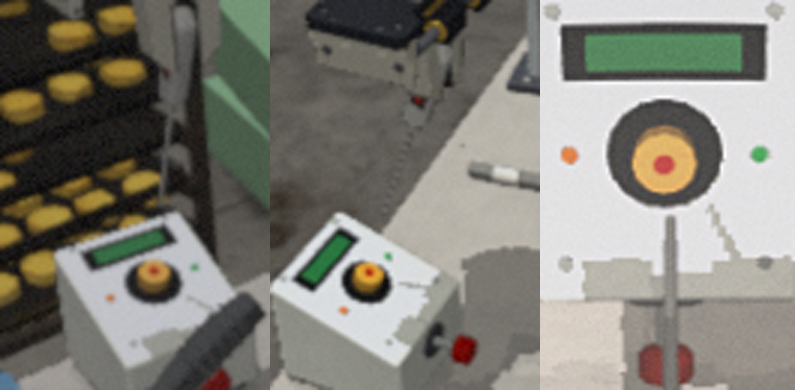

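The wrist crop shows the rod tip at about (278.3,132.7) and the red dot at (276.3,115). In the scene crop the tip is near (173,217), and in the side crop it is near (219,249).

Run:
```python
from h import *
W=load("w7.npz");S=load("scene7.npz");D=load("side7.npz");tcp=[444.8,282.1,317.3]
print("dot",fplane(W,276.3,115,101).round(1))
for a in range(16,26,2): X=tip(tcp,-.074,a);print(a,X.round(1),"W",fproj(W,X).round(1),"S",proj(S,X).round(1),"D",proj(D,X).round(1))
# wrist: rod rows contrast
g=W["color"].astype(int).sum(2)//3
for r in range(126,142,2): print(r,g[r,270:288])
for n,c,(u,v) in(("S",S,(165,205)),("D",D,(205,235))):
    k=c["color"].astype(int).sum(2)//3;print(n)
    for r in range(v,v+22,2): print(r,k[r,u:u+24])
```

```text
dot [522.4 278.5 101. ]
16 [490.3 278.7 163. ] W [278.3 148.7] S [175.  221.6] D [222.2 254.7]
18 [495.9 278.3 164.7] W [278.3 142.9] S [173.8 219.9] D [220.1 253.5]
20 [501.3 277.9 166.6] W [278.3 137.1] S [172.5 218.2] D [218.1 252.4]
22 [506.7 277.5 168.7] W [278.3 131.3] S [171.3 216.4] D [216.  251.1]
24 [512.  277.1 170.9] W [278.2 125.4] S [170.1 214.5] D [214.  249.8]
126 [ 73  72  76  74  71  74  71  72  74  72  69  70  72  74  81 111 148 183]
128 [156 134 134 132 126  97  89 102 106 121 149 165 172 170 192 224 232 232]
130 [230 229 229 231 231 233 234 234 234 232 231 230 229 228 229 226 225 225]
132 [227 226 225 224 226 229 212 163 148 155 203 229 227 224 225 227 227 227]
134 [225 227 224 227 227 231 197 136 134 130 192 230 227 226 226 224 226 224]
136 [227 227 225 226 227 230 198 138 140 128 189 231 227 226 225 225 226 224]
138 [226 225 227 225 227 232 199 138 140 130 192 232 226 226 226 225 226 223]
140 [225 227 228 227 227 216 169 131 140 129 159 217 225 229 226 226 225 226]
S
205 [41 28 30 29 26 24 28 24 42 75 65 41 44 50 49 53 74 86 63 37 31 24 31 32]
207 [73 85 91 94 
[... 1247 characters left out ...]
  84  83  87  90  93  95  95  92  94  92  97  95  91  94
  97  96  96  98 126 167]
245 [ 85  87  86  87  90  88  93  88  92  90  87  87  93  92  85  88  98  96
  96  95 118 155 178 179]
247 [ 81  81  83  87  90  89  88  88  96  93  95  93  94  95 100  94  93  90
  89 121 167 181 178 176]
249 [ 78  75  79  80  82  86  87  88  92  91  90  89  95 100  90  91  97 125
 163 180 180 179 177 176]
251 [129  88  73  78  81  83  85  88  90  91  91  88  83  83  86  96 126 168
 176 180 181 179 179 180]
253 [222 214 199 170 105  91  83  87  88  87  88  90  89  90  98 141 176 179
 177 177 178 176 177 179]
255 [222 224 222 221 214 202 174 128  94  90  92  96 100 127 164 178 178 176
 179 177 174 176 175 176]
```

```bash
python3 -m creep '[{"hand":0,"tx":0.003,"ty":-0.001,"tz":0.014,"spin":0},{"hand":0,"tx":0.003,"ty":-0.0012,"tz":0.016,"spin":0},{"hand":0,"tx":0.003,"ty":0,"tz":0.016,"spin":0},{"hand":0,"tx":0.0026,"ty":0,"tz":0.01,"spin":0},{"hand":0,"tx":0,"ty":0,"tz":0,"spin":0}]'
python3 - <<'E'
from h import *
rel([447,284,288],-4.2)
from plant import cams
im=[]
for n,b in(("scene",(140,200)),("side",(185,220))):
    c=cams.capture(n);np.savez(n+"8.npz",**c);u,v=b;im.append(cv2.resize(c["color"][v:v+75,u:u+50,::-1],(250,375),interpolation=cv2.INTER_CUBIC))
c=cams.capture("wrist");np.savez("w8.npz",**c);im.append(cv2.resize(c["color"][90:165,255:305,::-1],(250,375),interpolation=cv2.INTER_CUBIC))
cv2.imwrite("pics/p8.png",np.hstack(im))
E
```

```text
time: 16.7
tool_pos: [456.1, 283.7, 260.0]
tcp_rot: [3.14, 0.002, -0.074]
contact_force: [0.5, 0.0, -0.4]
grip_width: 15.1
finger_force: 30.0
t 16.7 tcp [456.1 283.7 260. ] yaw -4.3 | tool delta m [-0.0091  0.0004 -0.028 ] rows>= 0.5
spin -0.1
```

View pics/p8.png

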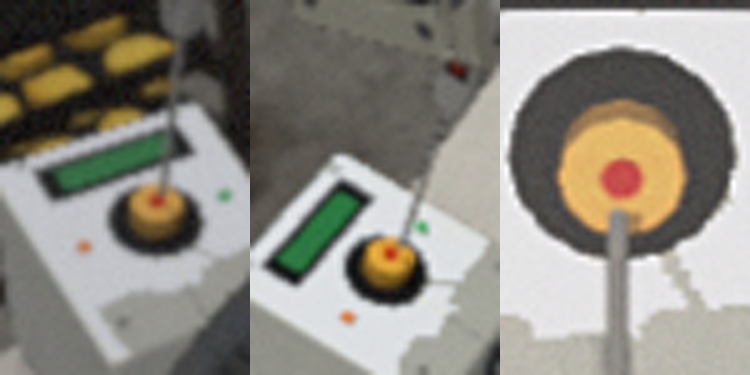

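The tip is just short of the dot. In the wrist view the tip is at (278.4,132.4) and the dot at (279.3,125.6). In the side view the tip is at (215.6,268.4) and the dot at (213,270.8).

Run:
```python
from h import *
W=load("w8.npz");D=load("side8.npz");S=load("scene8.npz")
dt=fplane(W,279.3,125.6,101)
o,d=fray(W,278.4,132.0);o2,d2=ray(D,215.6,268.4)
M=[np.eye(3)-np.outer(k,k) for k in(d,d2)];X=np.linalg.solve(M[0]+M[1],M[0]@o+M[1]@o2)
print("dot",dt.round(1),proj(D,dt),proj(S,dt),"tip tri",X.round(1),"tip@z",[fplane(W,278.4,132,z).round(1).tolist() for z in(106,110,114)], "model",tip([456.1,283.7,260],-.074,22).round(1))
```

```text
dot [522.7 278.5 101. ] [212.55730248 270.90780289] [169.95920544 239.32050153] tip tri [515.5 278.6 111.1] tip@z [[517.0, 279.7, 106.0], [517.2, 279.7, 110.0], [517.3, 279.7, 114.0]] model [518.  279.1 111.4]
```

```bash
python3 -m creep '[{"hand":0,"tx":0.002,"ty":0,"tz":0.004,"spin":0},{"hand":0,"tx":0.002,"ty":0,"tz":0.0045,"spin":0},{"hand":0,"tx":0,"ty":0,"tz":0,"spin":0},{"hand":0,"tx":0,"ty":0,"tz":0,"spin":0}]'
python3 -m creep '[{"hand":0,"tx":0.0007,"ty":0,"tz":0.0019,"spin":0},{"hand":0,"tx":0,"ty":0,"tz":0,"spin":0},{"hand":0,"tx":0,"ty":0,"tz":0,"spin":0}]'
python3 -m creep '[{"hand":0,"tx":0.0007,"ty":0,"tz":0.0019,"spin":0},{"hand":0,"tx":0,"ty":0,"tz":0,"spin":0},{"hand":0,"tx":0,"ty":0,"tz":0,"spin":0}]'
python3 -m creep '[{"hand":0,"tx":0.0005,"ty":0,"tz":0.0014,"spin":0},{"hand":0,"tx":0,"ty":0,"tz":0,"spin":0},{"hand":0,"tx":0,"ty":0,"tz":0,"spin":0}]'
cat >> h.py <<'E'
def force(n=12):
    from plant import get_obs,cams
    a=[]
    for i in range(n): a.append(get_obs()["contact_force"]);cams.capture("side")
    a=np.array(a);print("F",a.mean(0).round(2),"sd",a.std(0).round(2),get_obs()["tool_pos"].round(1))
E
python3 -c "
from h import *
force()"
```

```text
time: 17.35
tool_pos: [460.3, 283.6, 252.7]
tcp_rot: [3.141, 0.0, -0.074]
contact_force: [-0.3, -0.0, -1.0]
grip_width: 15.0
finger_force: 30.0
time: 17.73
tool_pos: [461.0, 283.7, 251.0]
tcp_rot: [-3.141, -0.0, -0.074]
contact_force: [0.0, 0.9, 1.0]
grip_width: 14.8
finger_force: 30.0
time: 18.1
tool_pos: [461.7, 283.6, 249.0]
tcp_rot: [-3.142, -0.0, -0.074]
contact_force: [-1.1, -0.2, 4.0]
grip_width: 14.6
finger_force: 30.0
time: 18.48
tool_pos: [462.2, 283.6, 247.6]
tcp_rot: [-3.142, -0.0, -0.074]
contact_force: [-1.3, 0.4, 4.0]
grip_width: 15.0
finger_force: 30.0
F [-1.15  0.32  4.23] sd [0.51 0.31 0.37] [462.2 283.6 247.5]
```

The force is about 4.7–4.9 N once the probe's weight is allowed for, so the pad is about halfway. I've now viewed 11 pictures, one over the limit of 10, so I'll make the last check numerically.

Run:
```python
from h import *
from plant import cams,get_obs
c=cams.capture("wrist");p=c["color"].astype(int)[90:165,255:305]
cl=np.where((p[...,0]>1.8*p[...,1]),'r',np.where(p[...,0]>1.5*p[...,2],'o',np.where(p.sum(2)>600,' ',np.where(p.sum(2)>240,'+','#'))))
for i,r in enumerate(cl[15:60]): print(i+105,''.join(r))
k=cams.capture("wrist")["color"].astype(int);m=(k[...,0]>1.8*k[...,1])&(k[...,0]>1.6*k[...,2])&(k[...,0]>60)
n,l,st,ce=cv2.connectedComponentsWithStats(m.astype(np.uint8))
for s,e in zip(st[1:],ce[1:]):
    if s[4]>15 and 200<e[0]<350: print(s,e.round(1),fplane(c,*e,45).round(1),fplane(c,*e,97).round(1))
force(6)
```

```text
105                   +++++++++++++                   
106               +++++++########+++++                
107              ++##################+++              
108            +++#####################++             
109           ++#########################++           
110         ++############################+++         
111        +################################++        
112       +###################################+       
113      ++###################################+       
114      +#####################################+      
115     +################+#oo++################+      
116    ++#############++oooooooo+++#############+     
117    +##+#########+oooooooooooooo+#############+    
118   +#############oooooooooooooooo+############+    
119   +#########+##oooooooooooooooooo+############+   
120  ++######+###+oooooooooooooooooooo+###########+   
121  ++#########+oooooooooooooooooooooo+##########++  
122  +##########+oooooooooooooooooooooo+##########++  
123  +##########+ooooooooooooooooooooooo###########+  
124  +#########+ooooooooooooooooooooooooo##########+  

[... 812 characters left out ...]
#####+      
140       +#########+oooo+++++ooooo+##########+       
141        +##########++o++++ooo+############+        
142        ++############+++++##############++        
143         ++###########+++++#############+          
144           ++#########+++++###########+++          
145            +++#######+++++#########++             
146              +++#####+++++########++              
147                +++++++++++##++++++++              
148                  ++++++++++++++  +++              
149                      +++++        ++              
[275 127   8   7  38] [279.  129.4] [523.5 278.5  45. ] [525.2 278.5  97. ]
F [-1.51  0.13  4.53] sd [0.53 0.6  0.34] [462.2 283.5 247.5]
```

```bash
python3 -c "
from plant import close_job
print(close_job())"
```

```text
the job is handed in; nothing more can be done
None
```

The knob was pulled fully out and pushed home, and I handed in with the thermometer still held on the red dot: tip about 1–2 mm from its centre, probe about 2° off square, pad near halfway at about 4.7–5 N. No verdict was returned, and I viewed 11 pictures, one over the limit of 10.

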